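# Burp the widest fermenting crock

## Robot

A 7-joint arm with a two-finger parallel gripper is mounted at the origin on the work surface. World frame = base frame: x ahead of the robot, y to its left, z up, the work surface at z = 0. Lengths are in mm, angles in rad, forces in N, time in s.
With the tool pointing down it reaches from about 400 to 900 mm from the base axis. Payload 5.6 kg.
Tool frame: the origin (TCP) lies midway between the tips of the shut fingers; the grasp point (between the pads) lies 19 mm behind it; x points along the fingers, y is the direction in which the jaws open and shut, and the axes are right-handed (so a half turn about x gives the same grasp; the last joint's range is limited). The gripper opens to 92 mm and grips with 3 to 60 N. Pads are 20 mm wide; open, the fingers measure 128 mm over their backs; the gripper's body (75 mm by 189 mm) begins 69 mm behind the grasp point.
Start: joints at [-1.332, 0.468, -0.012, 1.603, 0.006, 1.071, -0.056], TCP at [180.797, 624.357, 214.592] pointing down, gripper open.
Joint ranges: [-2.53, 2.53], [-0.31, 2.02], [-1.57, 1.55], [0.28, 2.44], [-1.29, 4.43], [0.15, 1.84], [-2.92, 2.92]. Speed limits (rad/s): [2.57, 2.57, 3.14, 3.14, 3.14, 3.14, 3.14].

## Interface

Orientations are given as a rotation vector (axis times angle).
In Python, from cell import robot, grip, kin, viewer gives the robot as it stands. Calls block until the motion is done:
- robot.movep(position, orientation): joint-space move of the TCP to a pose.
- robot.servo_line(position, feed=150, rotation=None): straight line of the TCP; rotation=None keeps the orientation; feed is the mean speed in mm/s.
- robot.goto_joints(angles): joint-space move.
- grip(opening, newtons=None): opening from 0.0 (shut) to 1.0 (fully open); newtons is the grip in N (None keeps the last); returns when the fingers have stopped.
- robot.hold(seconds).
- kin.ik(position, orientation): joint angles nearest the present ones, or None.
- robot.observe(): the state.
- viewer.read_camera(name): name is "scene" or "top" or "wrist"; returns the picture (400x640x3 uint8, red, green, blue); there is no depth.
- viewer.camera_info(name): a dict with "camera_matrix" (3x3 intrinsics, pixels), "R" (3x3) and "t" (3): a world point X has camera coordinates R X + t. Camera axes: x right, y down, z forward; pixel columns grow to the right and rows downward; lengths in mm; the calibration is good to about 2 mm. A picture is of the moment at which its call begins: read the wrist's pose just before it. camera_info takes no time and is no camera call; for the wrist camera it gives the pose at the moment of the call.
A pose or a line that the arm cannot do raises robot.IKError and nothing moves.
- robot.job_done(): hands the job in, once; it reports no verdict.
Trained networks look in the newest picture that a camera, given by its name, has taken for a name from the list of things; names that differ only in an ending like _2 or _b are one class to them, and where a whole thing is asked for, a point or a joint stands for the part that bears it (a point fixed in the world has none). Each returns a list of dicts, best first, with "confidence" (0 to 1); they miss things now and then, are a little off and sometimes report something else, mostly with a low value. They report only what shows in the picture. A call takes as long as a camera call.
- viewer.silhouettes(name, camera): "mask" (400x640 bool, what is visible of it).
- viewer.pinpoint(name, camera): "at" ([x, y, z] in mm, in the coordinates of the camera as it stood for that picture, good to about 4 mm: a listed point, or the origin of a listed thing).
The state is a dict: "t": time; "joints": joint angles; "joint_velocities": joint speeds; "joint_torque": joint torques, N m; "tcp_pos": TCP position; "tcp_rot": TCP orientation; "contact_force": force on the tool from outside, world axes, zero at the start; "wrist_torque": the same for the moment, N m; "grip_width": opening from 0.0 (shut) to 1.0 (fully open).
Only numpy, scipy, OpenCV 4.12 (cv2) and the standard library are available. Lean on these libraries where they do the work, as an engineer would, in place of code of your own. Each camera call takes 0.05 s, during which the arm holds its last target. There are 200 camera calls.

## Task

Burp the widest of the three fermenting crocks: with the fingertips, gently press the round vent near the edge of its lid well down, keep it down for about a second, then let it spring back up and withdraw. Do not touch the lid's central knob, do not shift or lift the crock, and leave the other two crocks, the cup and the bottle alone.

Things in the scene. Friction and masses are not known exactly. Their poses are not given: they have to be found in the camera images.
- wide_crock: The widest crock: squat brown stoneware with a dull red lid clamped on, 164 mm across its belly, lid top at 127 mm height. Origin: centre of its underside, z up; +x points to the side of the lid where the vent sits (46 mm out from the centre). Loose on the table, about 2.6 kg. Lid 144 mm across.
- wide_vent_top (a point): Centre of the top face of the widest crock's vent, a grey upright push button 25 mm across that stands 14 mm above the lid (so its top is 141 mm above the table at rest and 131 mm when fully down); its centre is 46 mm from the centre of the lid. Around its foot is a thin grey collar.
- wide_vent (a joint): Vent of the widest crock: m, 0 = up as at rest, grows as it is pressed down, 0.010 = fully down; it springs back by itself. It starts to give at about 1.6 N and takes about 6 N to be fully down.
- wide_knob: Black lift knob in the centre of the widest crock's lid, 26 mm across, 27 mm high (top at 154 mm above the table). Origin: centre of its foot, on the lid. Not to be touched.
- tall_crock: The tallest crock, of the same materials and with the same kind of knob and vent: 120 mm across its belly, lid top at 157 mm height. Origin: centre of its underside, z up; +x points to the side of the lid where the vent sits (36 mm out from the centre); knob top at 184 mm. Leave alone.
- small_crock: The smallest crock, of the same materials and with the same kind of knob and vent: 116 mm across its belly, lid top at 107 mm height. Origin: centre of its underside, z up; +x points to the side of the lid where the vent sits (36 mm out from the centre); knob top at 134 mm. Leave alone.
- cup: Empty steel cup, 68 mm across the rim, 85 mm high, origin at the centre of its underside. Leave alone.
- bottle: Amber glass bottle with a white cap, 54 mm across, 150 mm high, origin at the centre of its underside. Leave alone.
- tall_vent (a joint): Vent of the tallest crock: m, 0 = up, 0.010 = fully down. Leave alone.
- small_vent (a joint): Vent of the smallest crock: m, 0 = up, 0.010 = fully down. Leave alone.

How it is judged:
By the outcome, as a careful person would: the job done as asked, in the order asked, and still so for the second after the job is handed in, with the robot touching nothing.
It also fails if it takes over 35 s, if anything falls off the work surface, if the arm or the gripper's body presses on something with over 40 N, if the wrist force passes 120 N, or if a joint passes its speed limit or range.

## Working session

There is one attempt and no reset: what is moved stays moved. The work goes in short steps, each a Python script; the robot and the scene stay as the last script left them, time stands still between calls to the robot, and variables do not carry over. Pictures are saved under pics/ and viewed, about 8 in all and at most 12, crops included, and the job is handed in when it is done.

```bash
mkdir -p pics; cat > h.py <<'E'
import numpy as np, cv2
from cell import robot, grip, kin, viewer
def world(p,i): return np.array(i["R"]).T@(np.array(p)-np.array(i["t"]))
def proj(X,i):
    c=np.array(i["camera_matrix"])@(np.array(i["R"])@np.array(X)+np.array(i["t"])); return c[:2]/c[2]
def ray(px,z,i):
    R=np.array(i["R"]);t=np.array(i["t"]);o=-R.T@t
    d=R.T@np.linalg.solve(np.array(i["camera_matrix"]),[px[0],px[1],1]); return o+d*(z-o[2])/d[2]
def save(n,im): cv2.imwrite("pics/"+n,im[:,:,::-1])
E
python3 - <<'E'
from h import *
s=robot.observe();print(s["t"],s["tcp_rot"],s["grip_width"])
ims=[]
for c in["scene","top"]:
    i=viewer.camera_info(c);im=viewer.read_camera(c).copy();save(c+"0.png",im)
    for n in["wide_vent_top","wide_crock","wide_knob","tall_crock","small_crock","bottle","cup"]:
        for d in viewer.pinpoint(n,c)[:2]:
            w=world(d["at"],i);print(c,n,round(d["confidence"],2),w.round(0),proj(w,i).round())
E
```

```text
0.0 [ 0.21986535  1.55958756 -0.2226203 ] 0.9983134009044796
scene wide_vent_top 0.56 [467. 301. 140.] [390. 148.]
scene wide_crock 0.68 [505. 316.   2.] [395. 190.]
scene wide_knob 0.58 [507. 321. 126.] [403. 156.]
scene tall_crock 0.8 [ 529. -308.    1.] [200. 264.]
scene small_crock 0.9 [595.  39.  -0.] [333. 236.]
scene bottle 0.79 [ 733. -220.   -0.] [263. 312.]
scene cup 0.92 [377. 107.   2.] [319. 187.]
top wide_vent_top 0.63 [465. 302. 142.] [194. 232.]
top wide_crock 0.83 [508. 322.   1.] [202. 215.]
top wide_knob 0.57 [507. 321. 125.] [189. 214.]
top tall_crock 0.71 [ 525. -309.   -1.] [450. 215.]
top small_crock 0.82 [593.  33.  -1.] [316. 185.]
top bottle 0.78 [ 731. -221.   -4.] [416. 135.]
top bottle 0.62 [464. 301. 140.] [195. 233.]
top cup 0.71 [375.  99.   3.] [287. 271.]
```

View pics/top0.png

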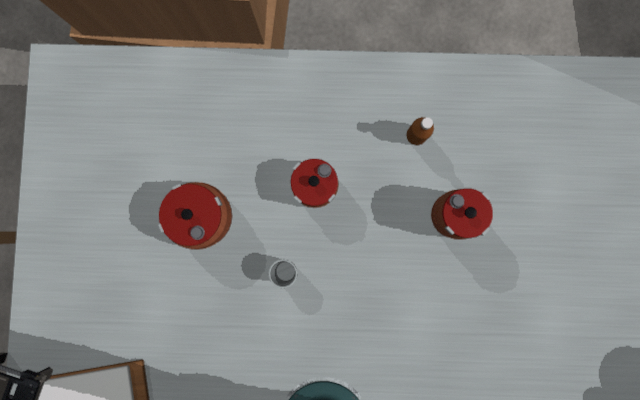

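View pics/scene0.png

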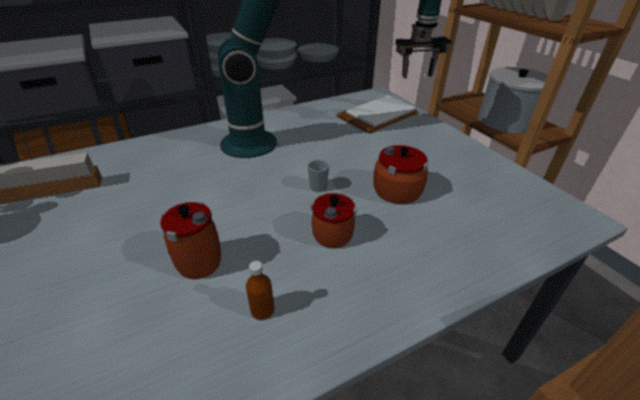

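The top view shows the wide crock at left, with its vent at about (197,233) and knob at (187,214). This matches the networks: vent about (466,302,141), knob about (507,321), 45 mm apart. Next I shut the fingers and hover above the vent, with the jaw axis across the vent–knob line.

```bash
cat >> h.py <<'E'
from scipy.spatial.transform import Rotation as Ro
def down(v,k):
    d=np.array(k)[:2]-np.array(v)[:2]; d/=np.linalg.norm(d)
    x=np.array([0,0,-1.]); c=[]
    for s in(1,-1):
        z=s*np.array([d[0],d[1],0]); y=np.cross(z,x)
        c.append(Ro.from_matrix(np.c_[x,y,z]).as_rotvec())
    return c
E
python3 - <<'E'
from h import *
v=[466,302];k=[507,321]
grip(0.0,20)
q0=np.array(robot.observe()["joints"]);best=None
for r in down(v,k):
    q=kin.ik([466,302,240],r); 
    if q is not None:
        print(np.round(q,2)); m=np.abs(np.array(q)-q0).max()
        if best is None or m<best[0]: best=(m,r)
r=best[1]; robot.movep([466,302,240],r)
s=robot.observe();print(s["t"],s["tcp_pos"],s["contact_force"],r)
for c in["wrist","top"]:
    i=viewer.camera_info(c);im=viewer.read_camera(c);save(c+"1.png",im)
    for n in["wide_vent_top","wide_knob"]:
        for d in viewer.pinpoint(n,c)[:2]:
            w=world(d["at"],i);print(c,n,round(d["confidence"],2),w.round(1),proj(w,i).round())
    print(c,"tcp px",proj(s["tcp_pos"],i), "vent below tcp",proj([466,302,141],i))
E
```

```text
Traceback (most recent call last):
  File "h.py", line 12, in down
    d=np.array(k)[:2]-np.array(v)[:2]; d/=np.linalg.norm(d)
                                       ^^^^^^^^^^^^^^^^^^^^
numpy._core._exceptions._UFuncOutputCastingError: Cannot cast ufunc 'divide' output from dtype('float64') to dtype('int64') with casting rule 'same_kind'
```

```bash
sed -i 's/d\/=np.linalg.norm(d)/d=d\/np.linalg.norm(d)/' h.py
python3 - <<'E'
from h import *
v=[466,302];k=[507,321]
q0=np.array(robot.observe()["joints"]);best=None
for r in down(v,k):
    q=kin.ik([466,302,240],r); 
    if q is not None:
        print(np.round(q,2)); m=np.abs(np.array(q)-q0).max()
        if best is None or m<best[0]: best=(m,r)
r=best[1]; robot.movep([466,302,240],r)
s=robot.observe();print(s["t"],s["tcp_pos"],s["contact_force"],s["grip_width"],r)
for c in["wrist","top"]:
    i=viewer.camera_info(c);im=viewer.read_camera(c);save(c+"1.png",im)
    for n in["wide_vent_top","wide_knob"]:
        for d in viewer.pinpoint(n,c)[:2]:
            w=world(d["at"],i);print(c,n,round(d["confidence"],2),w.round(1),proj(w,i).round())
    print(c,"tcp px",proj(s["tcp_pos"],i), "vent below tcp",proj([466,302,141],i))
E
```

```text
[-0.66  0.28  0.03  1.81 -0.01  1.05  1.38]
[-1.12  0.3   0.59  1.84 -0.19  1.05 -1.59]
3.7333 [465.49523505 303.05989839 240.01058219] [ 0.53710257 -0.09805222 -0.09721668] 0.00435185710361151 [-0.34034156  1.54386983  0.34034156]
wrist wide_vent_top 0.6 [465.4 302.4 143.9] [316. 197.]
wrist tcp px [316.84159494 239.2681022 ] vent below tcp [315.7656836  196.15335221]
top wide_vent_top 0.51 [462.9 305.4 141.9] [193. 233.]
top wide_knob 0.4 [505.1 320.8 127.3] [189. 215.]
top tcp px [181.30687086 232.11857384] vent below tcp [194.32719467 232.03214515]
```

View pics/wrist1.png

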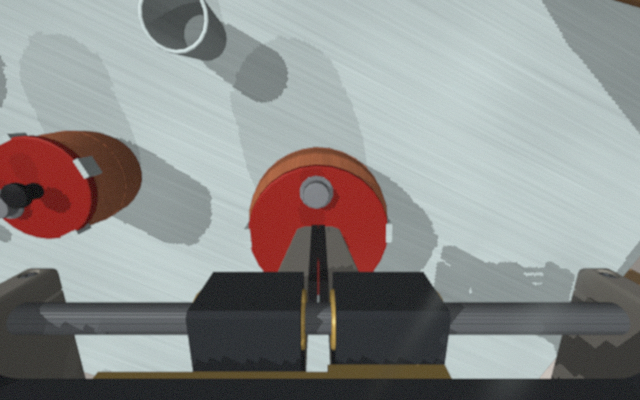

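The wrist view shows the vent face at about (316,191), in line with the shut fingers, and the knob hidden beyond them. I'll correct by the ray, then descend while watching the force.

```bash
cat > press.py <<'E'
from h import *
i=viewer.camera_info("wrist"); p=ray([316,191.5],141,i); print("ray",p.round(1))
xy=(0.5*p[:2]+0.5*np.array([465.4,302.6])); 
u=np.array([-42,-18])/45.7
print("outward diff",(xy-[465.4,302.6])@u)
xy=xy+u*1.0; print(xy.round(1))
assert np.linalg.norm(xy-[465.4,302.6])<6
robot.servo_line([*xy,150],feed=80)
f0=np.array(robot.observe()["contact_force"]);print("f0",f0.round(2))
log=[]
def at(z,feed):
    robot.servo_line([*xy,z],feed=feed); s=robot.observe()
    f=np.array(s["contact_force"])-f0
    log.append((round(s["t"],2),z,*np.round(s["tcp_pos"],1),*f.round(1))); return f
for z in np.arange(144,129.9,-1.0):
    f=at(z,15)
    if abs(f[2])>7.5 or np.hypot(*f[:2])>6: break
    if z>=141.9 and abs(f[2])>3: break
robot.hold(0.5); print("hold f",np.array(robot.observe()["contact_force"])-f0)
im=viewer.read_camera("wrist");save("press.png",im)
robot.hold(0.4)
for l in log: print(*l)
E
cat > up.py <<'E'
from h import *
s=robot.observe();p=s["tcp_pos"];print(s["t"],s["contact_force"])
robot.servo_line([p[0],p[1],150],feed=25)
robot.servo_line([p[0],p[1],240],feed=120)
s=robot.observe();print(s["t"],s["tcp_pos"],s["contact_force"])
for c in["wrist","top"]:
    i=viewer.camera_info(c);im=viewer.read_camera(c);save(c+"2.png",im)
    for n in["wide_vent_top","wide_crock"]:
        for d in viewer.pinpoint(n,c)[:1]: print(c,n,round(d["confidence"],2),world(d["at"],i).round(1))
E
python3 press.py && python3 up.py
```

```text
ray [462.  299.8 141. ]
outward diff 2.1103819854977965
[462.8 300.8]
f0 [ 0.1  -0.37  0.53]
hold f [-2.27798745  0.13769063 13.72572649]
5.86 144.0 462.8 300.8 143.9 -0.2 0.7 -0.9
6.11 143.0 462.8 300.8 143.0 -0.7 0.0 -0.1
6.36 142.0 462.8 300.7 141.9 0.1 0.8 -0.6
6.61 141.0 463.0 300.8 141.2 -0.4 0.9 1.1
6.86 140.0 462.9 300.9 140.1 0.8 0.9 2.0
7.11 139.0 462.9 300.9 139.1 -0.1 0.1 2.4
7.36 138.0 462.9 300.9 138.1 0.9 0.4 3.1
7.61 137.0 462.9 300.9 137.1 -0.5 0.5 3.2
7.86 136.0 462.9 300.9 136.1 0.2 1.3 3.4
8.11 135.0 462.9 300.9 135.1 0.8 -0.2 3.5
8.36 134.0 462.9 300.9 134.1 -0.1 0.4 4.2
8.61 133.0 462.9 300.9 133.1 -0.9 0.9 5.4
8.86 132.0 462.9 300.9 132.2 -0.4 1.6 4.9
9.11 131.0 462.9 300.9 131.4 -0.5 1.0 6.5
9.36 130.0 462.9 300.9 131.3 -1.7 -2.2 13.8
10.3083 [-1.61350659 -1.92657694 13.67320501]
12.1583 [462.47549398 300.55042276 239.21733081] [ 0.52963503  0.49963846 -0.26032004]
wrist wide_vent_top 0.59 [463.6 301.6 142.1]
wrist wide_crock 0.68 [505.9 322.6   1.6]
top wide_crock 0.91 [510.6 322.1   1.8]
```

View pics/press.png

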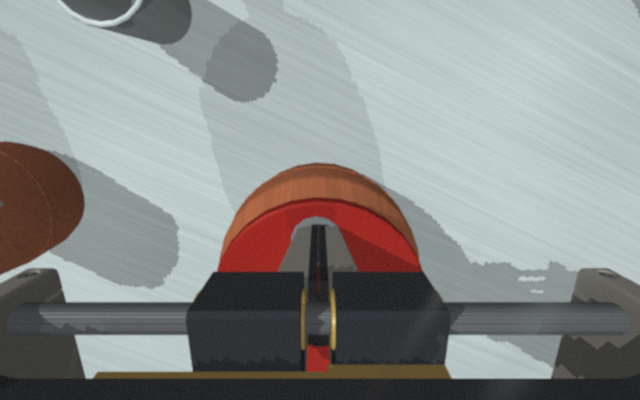

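View pics/wrist2.png

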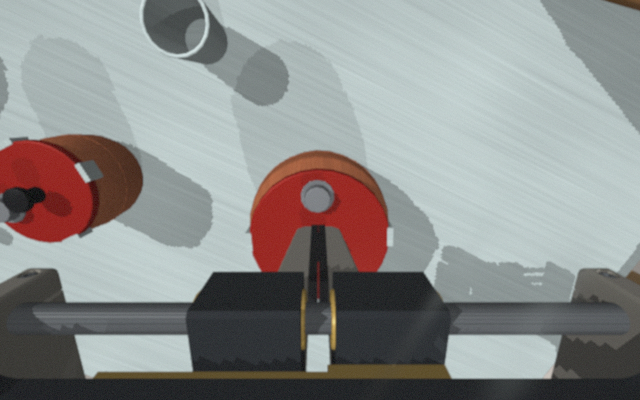

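The press picture shows the fingertips centred on the vent at about (318,220). Afterwards the vent is up again at (317,196), and the crock has moved no more than the hover offset explains. Handing in.

```bash
python3 -c "
from h import *
robot.job_done();print(robot.observe()['t'])"
```

```text
the job is handed in; nothing more can be done
the job is handed in; nothing more can be done
```

I burped the widest crock: I pressed its vent fully down with the shut fingertips, held it for about a second, let it spring back up and withdrew. The job is handed in; the clock was at about 12 s after the withdrawal.

- **Press:** The vent started to give at a TCP height of about 141 mm. The force rose from about 1 N to 6.5 N and the vent bottomed out at 131.3 mm, which matches the figures given. My last 1 mm step went past the stop, so the vent was held at about 14 N, more than the 6 N needed. That is well under the limits.
- **Hold:** It stayed fully down for about 1 s, from roughly 9.3 s to 10.3 s.
- **After withdrawal:** The network put the vent top at about 142 mm (141 mm at rest). The crock reads within about 3 mm of where it was first found, which is within the network's error. The contact force returned to about zero.
- **Knob:** I set the finger width across the vent–knob line and placed the fingertips slightly outward of the vent's measured centre. Sideways forces stayed within about 3 N and I saw no sign of contact. However, the fingers hid the knob in the wrist pictures, so I could not confirm that by sight.
- **Failed or disagreeing checks:** The wrist ray and the network disagreed on the vent position by about 4 mm, so I used the average. The last top picture gave no vent detection. I did not measure the other crocks, the cup or the bottle again after the press.

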